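# Stop a lens down on the iris tester and hold it

### The job

Take the lens out of the cradle in the bench clamp and stand it gently, upright and centred, on the sprung seat of the iris tester. Then push the stop-down ring's thumb lever round past its first two clicks to the third and keep it there against its return spring, without running it on to the end stop: your program finishes while still holding the lever at the third click. Leave everything else on the bench where it is.

Things in the scene. Friction and masses are not known exactly. Their poses are not given: they have to be found in the camera images.
- lens: The camera lens: a black, round, ribbed barrel with a bright metal mount at its foot, 54 mm tall, standing upright on the mount in the cradle; about 220 g. Origin: centre of its underside; z up along the lens. Radius 23.5 mm from the foot to 6 mm up, 26 mm from 8 to 14 mm, 27.5 mm (the ribbed focus ring, widest) from 16 to 36 mm, 26 mm from 38 to 53 mm; glass front on top.
- bench_clamp: The fixed grey bench clamp (small bench vice, base 110 x 90 mm) whose jaws hold the aluminium lens cradle over its middle. Origin: centre of the base underside, on the bench; z up. Its screw and T-handle point along its -x, to 90 mm out, below 50 mm high.
- cradle_floor (a point): Centre of the cradle's round pocket, on its floor, 82 mm above the bench, straight above the clamp's origin. The pocket is 61 mm across and 8 mm deep (its rim is 90 mm above the bench, 76 mm across outside), so the lens stands in it with play.
- tester: The iris tester: a fixed flat box 210 (its x) by 200 mm (its y), deck 60 mm above the bench. Origin: centre of its underside, on the bench; z up; its control panel faces its own -x. Seat and stop-down ring share the vertical axis through the origin. Behind the ring, at +x, the click roller's block (to 103 mm out, 76 mm high); two stop pins on the deck, 60 mm from the axis, 72 mm high.
- seat_centre (a point): Centre of the top of the lens seat when it carries nothing, 77 mm above the bench, on the tester's axis.
- seat (a joint): The sprung lens seat: a flat round aluminium plate 78 mm across with a white lamp window in its middle. The value is how far it is pressed down, in m: 0 empty, at most 0.008; the lens alone sinks it 4 to 7 mm (spring 400 N/m).
- stop_ring (a joint): The stop-down ring: black, round the seat, 110 mm across, top 74 mm above the bench; carries the thumb lever. Angle in rad, growing anticlockwise seen from above: 0 at rest, clicks at 0.3, 0.6, 0.9 (one, two, three dots on the deck beyond the lever), end stop 1.18. A spring always turns it back when let go. Push at the lever: 3 N at rest, 5.5 N at click three, 1 N more going onto each lobe between clicks.
- lever_tab (a point): Thumb tab of the ring's lever, mid-length, 100 mm above the bench. An upright aluminium plate 8 mm thick across the push, standing radially 66 to 92 mm from the tester's axis (this point at 79 mm), 66 to 101.5 mm above the bench. At ring angle q it lies in direction (pi - 0.5 + q) from the tester's x axis, anticlockwise from above: at rest in front on the +y side, pushed across the front to the -y side.
- lens_cap: Bystander: black plastic lens cap, 46 mm across, 8 mm high, lying on a rear corner of the tester's deck. Origin: centre of its underside.
- polarizer: Bystander: glass polarizer filter in a black ring, 58 mm across, 7 mm high, lying on the bench beside the clamp. Origin: centre of its underside.
- lens_spanner: Bystander: stainless lens spanner, two parallel bars 150 mm long (its x) with two cross heads, 30 mm wide, 16 mm high, lying on the bench beside the clamp. Origin: centre of its underside.
- bumper: Bystander: blue silicone camera bumper, an open shell 120 x 75 x 34 mm, lying at one side. Origin: centre of its underside.
- blower: Bystander: black rubber dust blower, 62 mm across and 120 mm high, standing at the back of the bench. Origin: centre of its underside.
- screwdriver: Bystander: black-handled screwdriver 150 mm long (its x), lying at one side.
- screw_dish: Bystander: round steel dish of small screws, 86 mm across, 20 mm high, at one side. Origin: centre of its underside.

How it is judged:
By the outcome, as a careful person would: the job done as asked, in the order asked, and still so for the second after the job is handed in, while the arm keeps its last pose, push and grip.
It also fails if it takes over 48 s, if anything falls off the work surface, if the arm or the gripper's body presses on something with over 40 N, if the wrist force passes 120 N, or if a joint passes its speed limit or range.

### The arm

A 6-joint arm with a two-finger parallel gripper is mounted at the origin on the work surface. World frame = base frame: x ahead of the robot, y to its left, z up, the work surface at z = 0. Lengths are in m, angles in rad, forces in N, time in s.
With the tool pointing down it reaches from about 0.35 to 0.775 m from the base axis. Payload 7.3 kg.
Tool frame: the origin (TCP) lies on the front face of the gripper's body, between the roots of the fingers; the fingertips stand 66 mm ahead of it and the grasp point (between the pads) lies 47 mm ahead of it; z points along the fingers, y is the line along which they close (so a half turn about z gives the same grasp; the last joint's range is limited). The gripper opens to 92 mm and grips with 3 to 60 N. Pads are 19 mm wide; open, the fingers measure 130 mm over their backs; the gripper's body (75 mm by 190 mm) begins 47 mm behind the grasp point.
Start: joints at [1.036, 0.342, 1.524, -0, 1.275, -0.146], TCP at [0.199, 0.486, 0.292] pointing down, gripper open.
Joint ranges: [-2.53, 2.53], [-0.77, 2.02], [0.04, 2.7], [-1, 4.14], [0.28, 2.66], [-3.11, 3.11]. Speed limits (rad/s): [2.57, 2.57, 3.14, 3.14, 3.14, 3.14].

### API

Orientations are given as a unit quaternion [w, x, y, z].
In Python, from workcell import env, viewer, order gives the robot as it stands.
- The arm moves only by the shell command python3 -m creep 'ROWS'. ROWS is JSON, a list of rows, each an object of numbers: "jaw": the finger opening in m, from 0 to 0.0918; "dx", "dy", "dz": the shift along the tool's x, y, z in m; "roll": the turn about the tool's z in rad. A call has 1 to 20 rows; each row is the pose to reach, as a shift and turn from the pose commanded when the call began, along the tool's axes at that moment; what a row does not reach only later rows make up. A row lasts 1/12 s, in which the tool goes at most 41.7 mm and 7.16 degrees, less where a joint would pass 70% of its speed; a pose out of reach is approached as far as the arm can. A call with a gripper value outside its range is refused whole. The fingers move at their own pace and stop on an object; the grip force is fixed at half the most. Time passes only in rows, so rows that repeat a pose let the fingers close. It gives the time, the measured TCP pose, the force, the opening and the grip force at its end, in the units of the state.
- env.read_state(): the state, without advancing time (a new reading comes with each control period).
- viewer.capture(name): name is "side" or "top"; returns the picture (420x560x3 uint8, red, green, blue); there is no depth.
- viewer.camera_model(name): a dict with "fx", "fy", "cx", "cy" (pixels), "k1" (the pictures are not rectified: a ray, as slopes to the right and down, at radius r is drawn at 1 + k1 r^2 times it, then the intrinsics apply), "view" (4x4, takes a point from world to camera coordinates). Camera axes: x right, y down, z forward; pixel columns grow to the right and rows downward; lengths in m; the calibration is good to about 2 mm. A picture is of the moment at which its call begins. camera_model takes no time and is no camera call.
- order.sign_off(): hands the job in; it is judged then, once.
The state is a dict: "time_s": time; "joint_pos": joint angles; "qvel": joint speeds; "effort": joint torques, N m; "eef_pos": TCP position; "tcp_rot": TCP orientation; "force": force on the tool from outside, world axes, zero at the start; "torque": the same for the moment, N m; "width": finger opening in m; "grasp_force": force on a finger pad.
Only numpy, scipy, OpenCV 4.12 (cv2) and the standard library are available. Lean on these libraries where they do the work, as an engineer would, in place of code of your own. Each camera call takes 0.05 s, during which the arm holds its last target. There are 200 camera calls.

## Working session

There is one attempt and no reset: what is moved stays moved. The work goes in short steps, Python scripts to look and compute and a shell command to move; the robot and the scene stay as the last step left them, time stands still between calls to the robot, and variables do not carry over. Pictures are saved under pics/ and viewed, at most 10 in all, crops included, and the job is handed in when it is done.

```bash
mkdir -p pics; cat > h.py <<'E'
import numpy as np, cv2
from workcell import env, viewer, order
def ray(n,u,v):
    m=viewer.camera_model(n); V=np.array(m["view"]); x=(u-m["cx"])/m["fx"]; y=(v-m["cy"])/m["fy"]
    rd=np.hypot(x,y); r=rd
    for _ in range(20): r=rd/(1+m["k1"]*r*r)
    s=r/rd if rd>0 else 1
    R=V[:3,:3]; return -R.T@V[:3,3], R.T@np.array([x*s,y*s,1])
def onz(n,u,v,z):
    o,d=ray(n,u,v); return o+d*(z-o[2])/d[2]
def proj(n,p):
    m=viewer.camera_model(n); V=np.array(m["view"]); c=V[:3,:3]@np.array(p)+V[:3,3]; a=c[:2]/c[2]
    a=a*(1+m["k1"]*(a@a)); return np.array([a[0]*m["fx"]+m["cx"],a[1]*m["fy"]+m["cy"]])
def snap(n,f):
    im=cv2.cvtColor(viewer.capture(n),cv2.COLOR_RGB2BGR); cv2.imwrite("pics/"+f,im); return im
E
python3 - <<'E'
from h import *
snap("top","t0.png"); snap("side","s0.png")
for n in("top","side"): print({k:np.round(v,3).tolist() for k,v in viewer.camera_model(n).items()})
print(env.read_state())
E
```

```text
{'fx': 519.828, 'fy': 519.828, 'cx': 280.928, 'cy': 207.467, 'k1': 0.01, 'view': [[0.013, -1.0, -0.004, -0.017], [-0.995, -0.012, -0.099, 0.61], [0.099, 0.005, -0.995, 1.564], [0.0, 0.0, 0.0, 1.0]]}
{'fx': 418.993, 'fy': 418.993, 'cx': 285.707, 'cy': 213.271, 'k1': -0.054, 'view': [[-0.968, -0.249, 0.0, 0.587], [-0.179, 0.694, -0.697, 0.161], [0.174, -0.675, -0.717, 1.12], [0.0, 0.0, 0.0, 1.0]]}
{'time_s': 0.1, 'joint_pos': array([ 1.03601559e+00,  3.42648535e-01,  1.52491170e+00, -8.49640331e-06,
        1.27541236e+00, -1.45987790e-01]), 'qvel': array([ 0.00133098, -0.00282455, -0.00187851,  0.00051104,  0.00059227,
        0.00115904]), 'effort': array([ 1.38727242e-03, -4.32005560e+01, -2.44695568e+01,  7.18360953e-02,
        5.25016047e-02, -5.06097172e-05]), 'eef_pos': array([0.19884708, 0.48558994, 0.29162016]), 'tcp_rot': array([-2.26515759e-04,  1.93173149e-01,  9.81164440e-01, -6.51740420e-04]), 'force': array([-0.13796834,  0.25053415,  0.15740575]), 'torque': array([ 0.04452563,  0.00798436, -0.0070352 ]), 'grasp_force': 0.0, 'width': 0.09186920808038618}
```

View pics/t0.png

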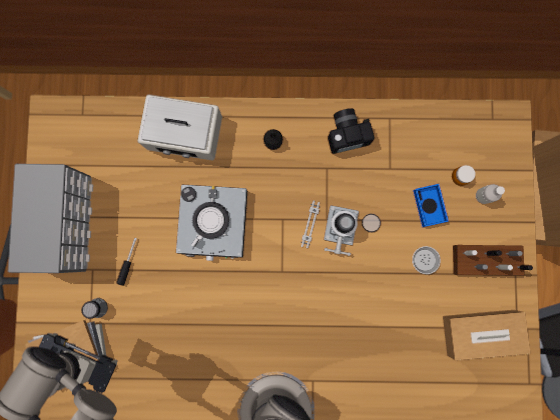

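View pics/s0.png

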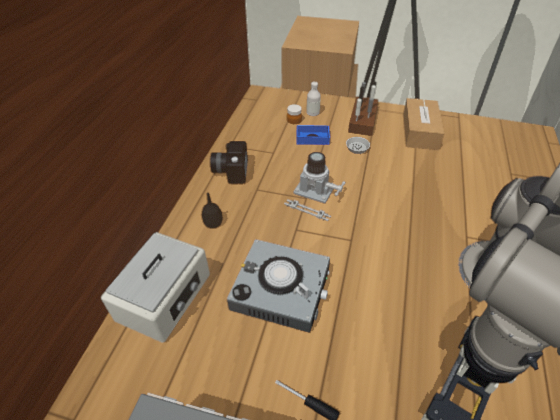

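The top view shows the tester with its seat at about (211,221) and its lever near (197,243). The lens is in the clamp at about (345,222), with the T-handle at (338,250). The side view shows the lens at (316,162) and the seat at (281,274).

```bash
python3 - <<'E'
from h import *
t=cv2.imread("pics/t0.png"); s=cv2.imread("pics/s0.png")
a=cv2.resize(t[178:266,172:252],None,fx=5,fy=5,interpolation=cv2.INTER_CUBIC)[:440]
b=cv2.resize(t[200:260,320:385],None,fx=5,fy=5,interpolation=cv2.INTER_CUBIC)
c=np.zeros((440,800,3),np.uint8); c[:,:400]=a; c[:300,400:725]=b
cv2.imwrite("pics/c0.png",c)
g=cv2.cvtColor(t,cv2.COLOR_BGR2GRAY)
def blob(n,g,m,near,lab):
    k,L,st,ce=cv2.connectedComponentsWithStats(m.astype(np.uint8))
    i=min(range(1,k),key=lambda i:np.hypot(*(ce[i]-near))+ (1e3 if st[i][4]<15 else 0)); print(lab,st[i],ce[i].round(2)); return ce[i]
# lens dark in top
p=blob("top",g,g<60,(345,222),"lens top"); print(onz("top",*p,.12))
p=blob("top",g,g>200,(210,220),"seat"); print(onz("top",*p,.077))
gs=cv2.cvtColor(s,cv2.COLOR_BGR2GRAY)
p=blob("side",gs,gs>200,(281,274),"seat side"); print(onz("side",*p,.077))
p=blob("side",gs,gs<60,(316,162),"lens side"); print(onz("side",*p,.117))
p=blob("top",g,g<60,(211,221),"ring"); print(onz("top",*p,.074))
p=blob("side",gs,gs<60,(281,274),"ring side"); print(onz("side",*p,.074))
E
```

```text
lens top [335 213  20  20 124] [342.31 223.93]
[ 0.55548191 -0.18768642  0.12      ]
seat [202 212  19  20 232] [210.45 220.53]
[0.56360176 0.19894775 0.077     ]
seat side [271 266  18  14 157] [279.86 272.16]
[0.56949381 0.20054524 0.077     ]
lens side [308 157  17  17 177] [315.89 165.63]
[ 0.55830005 -0.17583261  0.117     ]
ring [195 202  34  37 265] [213.01 218.87]
[0.5688755  0.19189343 0.074     ]
ring side [259 257  44  37 425] [280.17 277.14]
[0.565494   0.21268309 0.074     ]
```

View pics/c0.png

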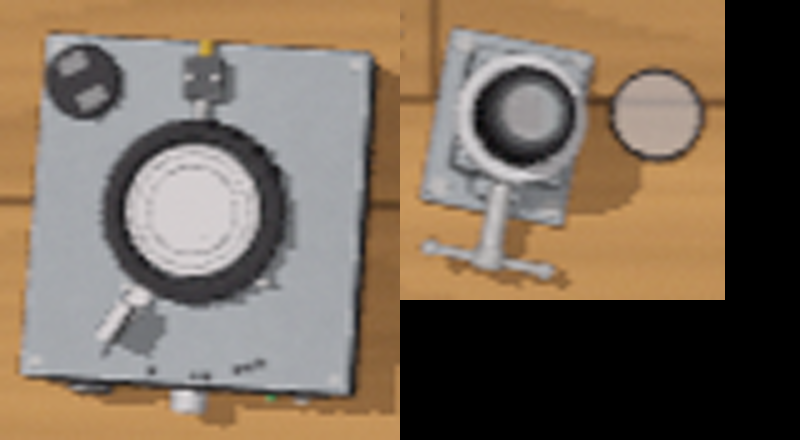

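The crop shows the ring centred at about (211,220), the tab near (196,241) and the lens top at about (344.6,222.5). The tester is yawed a few degrees clockwise.

```bash
python3 - <<'E'
from h import *
f=lambda x,y,ox,oy:((x+.5)/5-.5+ox,(y+.5)/5-.5+oy)
T=lambda x,y,z:onz("top",*f(x,y,172,178),z)
C=[T(*c,.06) for c in [(48,33),(372,52),(352,395),(22,375)]]
print("box",np.mean(C,0)); 
xa=(C[0]+C[1]-C[2]-C[3]); ya=C[0]+C[3]-C[1]-C[2]
print("yaw",np.arctan2(xa[1],xa[0]),np.arctan2(-ya[0],ya[1]),np.linalg.norm(xa)/2,np.linalg.norm(ya)/2)
print("ring",T(195.5,211,.074),"seat",T(193,210,.077),"tab",T(120,315,.1015))
print("lens",onz("top",*f(124.5,114.5,320,200),.13))
# cradle rim circle in crop approx 456..585, 50..182
print("cradle",onz("top",*f(121,116,320,200),.09))
# side: dark/bright circles via hull ellipse
s=cv2.imread("pics/s0.png");g=cv2.cvtColor(s,6)
for lab,x0,y0,x1,y1,z in [("ring",250,250,312,305,.074)]:
    m=np.zeros_like(g); m[y0:y1,x0:x1]=(g[y0:y1,x0:x1]<70)
    c=max(cv2.findContours(m,0,1)[0],key=cv2.contourArea); e=cv2.fitEllipse(cv2.convexHull(c)); print(lab,e,onz("side",*e[0],z))
cs=cv2.resize(s[140:215,280:355],None,fx=5,fy=5,interpolation=2); ct=cv2.resize(s[240:325,225:335],None,fx=5,fy=5,interpolation=2)[:,:425]
o=np.zeros((425,800,3),np.uint8); o[:375,:375]=cs;o[:,375:]=ct; cv2.imwrite("pics/c1.png",o)
E
```

```text
box [0.56610159 0.19881153 0.06      ]
yaw -0.04073730340220223 -0.047094164974442396 0.2065248141612241 0.19695365055219216
ring [0.56601915 0.19869142 0.074     ] seat [0.56637477 0.19977171 0.077     ] tab [0.50272799 0.23720525 0.1015    ]
lens [ 0.55896756 -0.1928024   0.13      ]
cradle [ 0.56092971 -0.1954516   0.09      ]
ring ((280.0420837402344, 274.8613586425781), (37.31818389892578, 43.62022018432617), 88.8926773071289) [0.56755008 0.20619579 0.074     ]
```

View pics/c1.png

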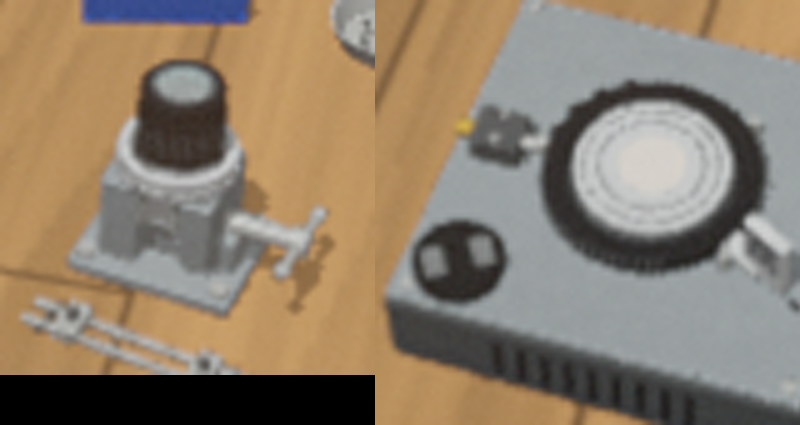

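The side crop shows the lens standing upright in the cradle, with its glass at about (183,85), and the seat centred at about (654,169). Both agree with the top view to within a few mm, so I can start moving.

```bash
cat >> h.py <<'E'
def Rt():
    w,x,y,z=env.read_state()["tcp_rot"]; n=np.array([w,x,y,z])
    from scipy.spatial.transform import Rotation as Q
    return Q.from_quat([x,y,z,w]).as_matrix()
def go(x,y,z):
    s=env.read_state(); R=Rt(); print("t",round(s["time_s"],2),"pos",s["eef_pos"].round(4),"yang",round(np.arctan2(R[1,1],R[0,1]),4),"w",round(s["width"],4),"F",s["force"].round(1))
    print("  d",(R.T@(np.array([x,y,z])-s["eef_pos"])).round(4))
E
python3 - <<'E'
from h import *
print("seat side",onz("side",280.4,273.4,.077)); print("lens side",onz("side",183.5/5-.4+280,85.5/5-.4+140,.136))
go(.559,-.193,.25)
E
```

```text
seat side [0.56724433 0.20382775 0.077     ]
lens side [ 0.56181117 -0.19430442  0.136     ]
t 0.1 pos [0.1988 0.4856 0.2916] yang 1.182 w 0.0919 F [-0.1  0.3  0.2]
  d [-0.5905 -0.4914  0.0422]
```

```bash
R='{"jaw":0.0918,"dx":-0.591,"dy":-0.491,"dz":0.042}'; python3 -m creep '[{"jaw":0.0918,"dx":-0.15,"dy":-0.125,"dz":0.01},{"jaw":0.0918,"dx":-0.3,"dy":-0.25,"dz":0.02},{"jaw":0.0918,"dx":-0.45,"dy":-0.375,"dz":0.03},{"jaw":0.0918,"dx":-0.55,"dy":-0.455,"dz":0.04},{"jaw":0.0918,"dx":-0.591,"dy":-0.491,"dz":0.042},{"jaw":0.0918,"dx":-0.591,"dy":-0.491,"dz":0.042},{"jaw":0.0918,"dx":-0.591,"dy":-0.491,"dz":0.042},{"jaw":0.0918,"dx":-0.591,"dy":-0.491,"dz":0.042},{"jaw":0.0918,"dx":-0.591,"dy":-0.491,"dz":0.042},{"jaw":0.0918,"dx":-0.591,"dy":-0.491,"dz":0.042},{"jaw":0.0918,"dx":-0.591,"dy":-0.491,"dz":0.042},{"jaw":0.0918,"dx":-0.591,"dy":-0.491,"dz":0.042},{"jaw":0.0918,"dx":-0.591,"dy":-0.491,"dz":0.042},{"jaw":0.0918,"dx":-0.591,"dy":-0.491,"dz":0.042},{"jaw":0.0918,"dx":-0.591,"dy":-0.491,"dz":0.042},{"jaw":0.0918,"dx":-0.591,"dy":-0.491,"dz":0.042},{"jaw":0.0918,"dx":-0.591,"dy":-0.491,"dz":0.042},{"jaw":0.0918,"dx":-0.591,"dy":-0.491,"dz":0.042},{"jaw":0.0918,"dx":-0.591,"dy":-0.491,"dz":0.042},{"jaw":0.0918,"dx":-0.591,"dy":-0.491,"dz":0.042}]'; python3 - <<'E'
from h import *
go(.560,-.193,.205)
E
```

```text
t 0.1 pos [0.1988 0.4856 0.2916] yang 1.182 w 0.0919 F [-0.1  0.3  0.2]
  d [-0.5914 -0.4909  0.0872]schema error: expected keys jaw, dx, dy, dz, roll
```

```bash
python3 -m creep '[{"jaw":0.0918,"dx":-0.15,"dy":-0.125,"dz":0.01,"roll":0},{"jaw":0.0918,"dx":-0.3,"dy":-0.25,"dz":0.02,"roll":0},{"jaw":0.0918,"dx":-0.45,"dy":-0.375,"dz":0.03,"roll":0},{"jaw":0.0918,"dx":-0.591,"dy":-0.491,"dz":0.042,"roll":0},{"jaw":0.0918,"dx":-0.591,"dy":-0.491,"dz":0.042,"roll":0},{"jaw":0.0918,"dx":-0.591,"dy":-0.491,"dz":0.042,"roll":0},{"jaw":0.0918,"dx":-0.591,"dy":-0.491,"dz":0.042,"roll":0},{"jaw":0.0918,"dx":-0.591,"dy":-0.491,"dz":0.042,"roll":0},{"jaw":0.0918,"dx":-0.591,"dy":-0.491,"dz":0.042,"roll":0},{"jaw":0.0918,"dx":-0.591,"dy":-0.491,"dz":0.042,"roll":0},{"jaw":0.0918,"dx":-0.591,"dy":-0.491,"dz":0.042,"roll":0},{"jaw":0.0918,"dx":-0.591,"dy":-0.491,"dz":0.042,"roll":0},{"jaw":0.0918,"dx":-0.591,"dy":-0.491,"dz":0.042,"roll":0},{"jaw":0.0918,"dx":-0.591,"dy":-0.491,"dz":0.042,"roll":0},{"jaw":0.0918,"dx":-0.591,"dy":-0.491,"dz":0.042,"roll":0},{"jaw":0.0918,"dx":-0.591,"dy":-0.491,"dz":0.042,"roll":0},{"jaw":0.0918,"dx":-0.591,"dy":-0.491,"dz":0.042,"roll":0},{"jaw":0.0918,"dx":-0.591,"dy":-0.491,"dz":0.042,"roll":0},{"jaw":0.0918,"dx":-0.591,"dy":-0.491,"dz":0.042,"roll":0},{"jaw":0.0918,"dx":-0.591,"dy":-0.491,"dz":0.042,"roll":0}]'; python3 - <<'E'
from h import *
go(.560,-.193,.205)
E
```

```text
time_s: 1.77
eef_pos: [0.5607, -0.1966, 0.2486]
tcp_rot: [-0.0, 0.195, 0.981, -0.0]
force: [-1.2, -0.2, -0.1]
width: 0.0917
grasp_force: 0.0
t 1.77 pos [ 0.5607 -0.1966  0.2486] yang 1.1782 w 0.0917 F [-1.2 -0.2 -0.1]
  d [0.002  0.0031 0.0436]
```

```bash
python3 -m creep '[{"jaw":0.0918,"dx":0,"dy":0,"dz":0.02,"roll":0},{"jaw":0.0918,"dx":0,"dy":0,"dz":0.035,"roll":0},{"jaw":0.0918,"dx":0,"dy":0,"dz":0.035,"roll":0},{"jaw":0.0918,"dx":0,"dy":0,"dz":0.035,"roll":0},{"jaw":0.0918,"dx":0,"dy":0,"dz":0.035,"roll":0}]'; python3 - <<'E'
from h import *
go(.560,-.193,.161)
s=snap("side","s1.png");t=snap("top","t1.png")
o=np.zeros((500,800,3),np.uint8); o[:,:400]=cv2.resize(s[110:210,276:356],None,fx=5,fy=5,interpolation=2); o[:400,400:]=cv2.resize(t[180:260,305:385],None,fx=5,fy=5,interpolation=2); cv2.imwrite("pics/c2.png",o)
E
```

```text
time_s: 2.18
eef_pos: [0.56, -0.1921, 0.2161]
tcp_rot: [0.0, 0.193, 0.981, -0.0]
force: [0.8, 0.7, -0.1]
width: 0.0918
grasp_force: 0.0
t 2.18 pos [ 0.56   -0.1921  0.2161] yang 1.1826 w 0.0918 F [ 0.8  0.7 -0.1]
  d [-0.0003 -0.0008  0.0551]
```

View pics/c2.png

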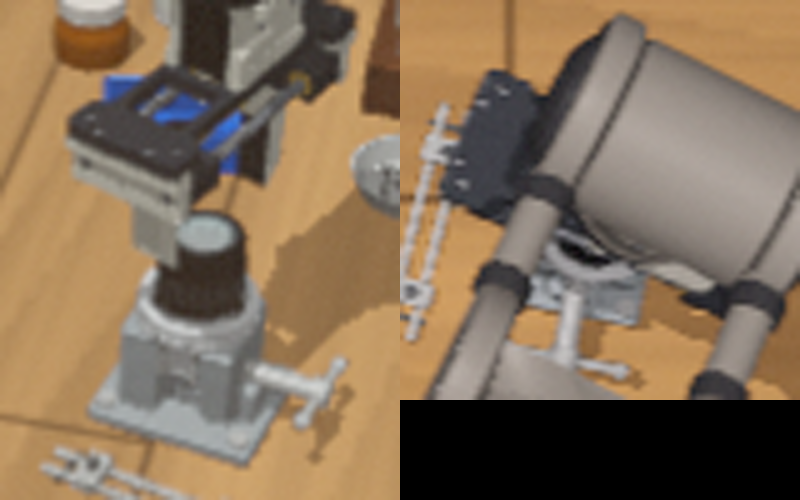

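The side crop shows the near finger in front of and above the lens, its tip edge running from (132,245) to (178,265). The top view is blocked by the arm.

```bash
python3 - <<'E'
from h import *
s=env.read_state();R=Rt();p=s["eef_pos"]
for x in(-.0095,.0095):
  for y in (.046,.065): print(x,y,((proj("side",p+R@np.array([x,y,.066]))-[276,110]+.5)*5).round(1))
for c in [(.560,-.193),(.561,-.195)]: print(((proj("side",[*c,.136])-[276,110]+.5)*5).round(1))
E
```

```text
-0.0095 0.046 [149.7 251.9]
-0.0095 0.065 [130.9 268.4]
0.0095 0.046 [176.7 264.3]
0.0095 0.065 [158.  281.1]
[206.5 237.8]
[205.6 235.5]
```

```bash
python3 -m creep '[{"jaw":0.0918,"dx":0,"dy":0,"dz":0.02,"roll":0},{"jaw":0.0918,"dx":0,"dy":0,"dz":0.04,"roll":0},{"jaw":0.0918,"dx":0,"dy":0,"dz":0.054,"roll":0},{"jaw":0.0918,"dx":0,"dy":0,"dz":0.054,"roll":0},{"jaw":0.07,"dx":0,"dy":0,"dz":0.054,"roll":0},{"jaw":0.06,"dx":0,"dy":0,"dz":0.054,"roll":0},{"jaw":0.056,"dx":0,"dy":0,"dz":0.054,"roll":0},{"jaw":0.052,"dx":0,"dy":0,"dz":0.054,"roll":0},{"jaw":0.045,"dx":0,"dy":0,"dz":0.054,"roll":0},{"jaw":0.045,"dx":0,"dy":0,"dz":0.054,"roll":0},{"jaw":0.045,"dx":0,"dy":0,"dz":0.054,"roll":0},{"jaw":0.045,"dx":0,"dy":0,"dz":0.054,"roll":0}]'
```

```text
time_s: 3.28
eef_pos: [0.5599, -0.193, 0.1618]
tcp_rot: [0.0, 0.193, 0.981, -0.0]
force: [-1.6, -1.6, 4.0]
width: 0.054
grasp_force: 30.0
```

```bash
python3 -m creep '[{"jaw":0.045,"dx":0,"dy":0,"dz":-0.01,"roll":0},{"jaw":0.045,"dx":0,"dy":0,"dz":-0.03,"roll":0},{"jaw":0.045,"dx":0,"dy":0,"dz":-0.055,"roll":0},{"jaw":0.045,"dx":0,"dy":0,"dz":-0.075,"roll":0},{"jaw":0.045,"dx":0,"dy":0,"dz":-0.075,"roll":0},{"jaw":0.045,"dx":0,"dy":0,"dz":-0.075,"roll":0}]'; python3 - <<'E'
from h import *
go(.567,.201,.235)
E
```

```text
time_s: 3.78
eef_pos: [0.5599, -0.1924, 0.2368]
tcp_rot: [0.001, 0.193, 0.981, -0.0]
force: [0.3, 0.9, -2.6]
width: 0.0539
grasp_force: 30.0
t 3.78 pos [ 0.5599 -0.1924  0.2368] yang 1.1821 w 0.0539 F [ 0.3  0.9 -2.6]
  d [0.1426 0.3667 0.0017]
```

```bash
python3 -m creep '[{"jaw":0.045,"dx":0.007,"dy":0.018,"dz":0,"roll":0},{"jaw":0.045,"dx":0.018,"dy":0.046,"dz":0,"roll":0},{"jaw":0.045,"dx":0.03,"dy":0.077,"dz":0,"roll":0},{"jaw":0.045,"dx":0.043,"dy":0.11,"dz":0,"roll":0},{"jaw":0.045,"dx":0.056,"dy":0.144,"dz":0,"roll":0},{"jaw":0.045,"dx":0.069,"dy":0.178,"dz":0,"roll":0},{"jaw":0.045,"dx":0.082,"dy":0.212,"dz":0,"roll":0},{"jaw":0.045,"dx":0.096,"dy":0.246,"dz":0,"roll":0},{"jaw":0.045,"dx":0.109,"dy":0.28,"dz":0,"roll":0},{"jaw":0.045,"dx":0.121,"dy":0.31,"dz":0,"roll":0},{"jaw":0.045,"dx":0.132,"dy":0.338,"dz":0,"roll":0},{"jaw":0.045,"dx":0.139,"dy":0.358,"dz":0.0,"roll":0},{"jaw":0.045,"dx":0.1426,"dy":0.3667,"dz":0.0,"roll":0},{"jaw":0.045,"dx":0.1426,"dy":0.3667,"dz":0.0,"roll":0},{"jaw":0.045,"dx":0.1426,"dy":0.3667,"dz":0.02,"roll":0},{"jaw":0.045,"dx":0.1426,"dy":0.3667,"dz":0.04,"roll":0},{"jaw":0.045,"dx":0.1426,"dy":0.3667,"dz":0.05,"roll":0},{"jaw":0.045,"dx":0.1426,"dy":0.3667,"dz":0.05,"roll":0},{"jaw":0.045,"dx":0.1426,"dy":0.3667,"dz":0.05,"roll":0}]'; python3 - <<'E'
from h import *
go(.567,.201,.157)
s=snap("side","s2.png");t=snap("top","t2.png")
o=np.zeros((480,800,3),np.uint8); o[:,:400]=cv2.resize(s[224:320,235:315],None,fx=5,fy=5,interpolation=2); o[:,400:]=cv2.resize(t[170:266,172:252],None,fx=5,fy=5,interpolation=2); cv2.imwrite("pics/c3.png",o)
E
```

```text
time_s: 5.37
eef_pos: [0.5668, 0.1998, 0.1857]
tcp_rot: [-0.001, 0.194, 0.981, -0.0]
force: [0.3, -0.5, -1.8]
width: 0.0538
grasp_force: 30.0
t 5.37 pos [0.5668 0.1998 0.1857] yang 1.1809 w 0.0538 F [ 0.3 -0.5 -1.8]
  d [0.0002 0.0012 0.0287]
```

View pics/c3.png

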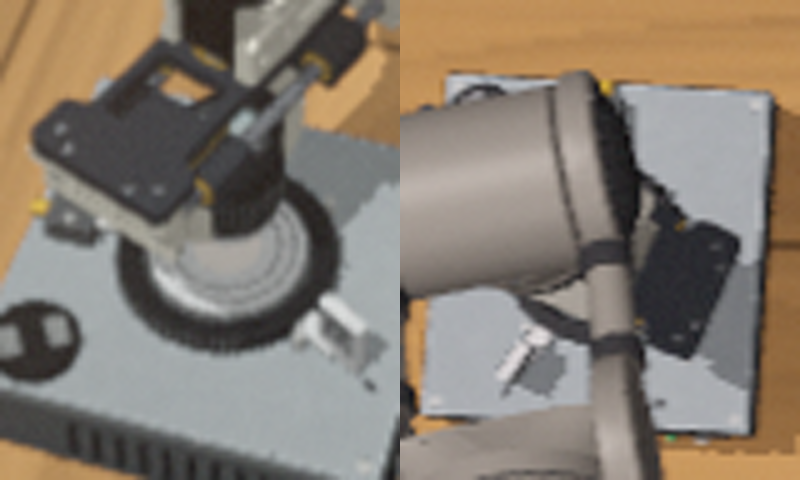

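The side crop shows the lens held above the seat, its dark right edge at about (288,170–200) and the bottom of the barrel near (235,240). The lever is still at rest.

```bash
python3 - <<'E'
from h import *
p=np.array([.5668,.1998,.1857]); b=p[2]-.0798; a=np.linspace(0,2*np.pi,180)
P=lambda c,r,z:np.array([(proj("side",[c[0]+r*np.cos(t),c[1]+r*np.sin(t),z])-[235,224]+.5)*5 for t in a])
for dz,r in((0,.0235),(.008,.026),(.016,.0275),(.036,.0275)):
    q=P(p,r,b+dz); i=q[:,0].argmax(); print(dz,"right",q[i].round(),"bottom",q[q[:,1].argmax()].round())
q=P((.567,.201),.039,.077); print("seat L/R/bot",q[:,0].min(),q[:,0].max(),q[:,1].max())
q=P((.567,.201),.055,.074); print("ring L/R/bot",q[:,0].min(),q[:,0].max(),q[:,1].max())
s=cv2.imread("pics/s2.png"); g=cv2.cvtColor(s,6)
for r in (254,258,262,264): print(r,g[r,280:300])
for r in (268,272,276,280): print(r,g[r,255:310])
for c in(278,282,286): print(c,g[262:300,c])
E
```

```text
0 right [281. 208.] bottom [232. 247.]
0.008 right [286. 198.] bottom [232. 242.]
0.016 right [289. 188.] bottom [231. 234.]
0.036 right [290. 162.] bottom [231. 208.]
seat L/R/bot 152.04322569554364 310.8624656044253 311.3816817944604
ring L/R/bot 119.72660296275393 343.2740893423278 343.15845304107114
254 [ 70  71  70  67  56  60  67  58  46  39  43  67 124 127 124 124 124 122
 122 122]
258 [ 63  55  49  47  48  47  43  41  37  40  39  51 105 121 123 123 121 123
 122 122]
262 [ 44  40  41  39  39  40  38  39  50  53  51  54  43  42  44  44  63  87
 114 122]
264 [ 47  46  40  40  45  45  48  50  50  49  63 101  81  50  38  42  38  39
  60 107]
268 [196 180 167 162 163 154 158 156 139  99  71  64  81  95 128 135 131 125
 133 136 137 134  84  47  49  47  51  44  51  50  52  42  55  93 120 145
 154 139 143 139  87  48  39  39  40  43  85 119 124 142 165 171 170 171
 170]
272 [144 167 171 119  60  51  82 118 145 162 167 151 138 131 133 136 137 145
 148 148 150 152 149 145 140 142 143 144 150 154 164 166 161 159 157 139
 139 151 141 138 155 106  53  37  39  41  47  66 122 166 172 170 171
[... 248 characters left out ...]
 170 171 129  75  54  47  50  46  59  89 137 192 208 202 200 180 159
 148 147 148 146 146 149 151 154 151 148 150 145 139 137 152 154 150 136
 143 154 137  98  72  59  47  42  45  48  65 107 161 174 172 172 171 171
 172]
278 [ 50  49  50  47  51  44  47  50  63  91 145 165 166 167 166 164 162 157
 149 137 145 147 148 177 166 107  65  43  44  51  57  52  90 144 168 168
 168 168]
282 [ 41  39  40  44  46  44  44  45  55  96 144 166 168 167 168 164 162 156
 148 139 157 147 133 150 130  92  57  44  50  53  57  55  96 148 169 170
 170 168]
286 [ 38  41  48  50  47  49  42  61 109 153 166 167 165 162 158 156 158 148
 137 157 146 138 152 134 100  64  40  40  48  46  42  92 148 170 169 169
 168 168]
```

The lens sits about 2 mm towards -x of the tool in the grip. I'll correct for that and lower it slowly onto the spring.

```bash
python3 -m creep '[{"jaw":0.045,"dx":0.002,"dy":0.001,"dz":0.008,"roll":0},{"jaw":0.045,"dx":0.002,"dy":0.001,"dz":0.016,"roll":0},{"jaw":0.045,"dx":0.002,"dy":0.001,"dz":0.022,"roll":0},{"jaw":0.045,"dx":0.002,"dy":0.001,"dz":0.025,"roll":0},{"jaw":0.045,"dx":0.002,"dy":0.001,"dz":0.027,"roll":0},{"jaw":0.045,"dx":0.002,"dy":0.001,"dz":0.029,"roll":0},{"jaw":0.045,"dx":0.002,"dy":0.001,"dz":0.030,"roll":0},{"jaw":0.045,"dx":0.002,"dy":0.001,"dz":0.031,"roll":0},{"jaw":0.045,"dx":0.002,"dy":0.001,"dz":0.032,"roll":0},{"jaw":0.045,"dx":0.002,"dy":0.001,"dz":0.032,"roll":0},{"jaw":0.045,"dx":0.002,"dy":0.001,"dz":0.032,"roll":0},{"jaw":0.045,"dx":0.002,"dy":0.001,"dz":0.032,"roll":0}]'; python3 - <<'E'
from h import *
go(.567,.201,.152)
E
```

```text
time_s: 6.47
eef_pos: [0.5654, 0.2026, 0.1544]
tcp_rot: [0.0, 0.193, 0.981, 0.0]
force: [-0.9, -0.8, -1.4]
width: 0.0539
grasp_force: 30.0
t 6.47 pos [0.5654 0.2026 0.1544] yang 1.182 w 0.0539 F [-0.9 -0.8 -1.4]
  d [-0.0021 -0.0008  0.0024]
```

```bash
python3 -m creep '[{"jaw":0.045,"dx":0,"dy":0,"dz":0.001,"roll":0},{"jaw":0.045,"dx":0,"dy":0,"dz":0.002,"roll":0},{"jaw":0.045,"dx":0,"dy":0,"dz":0.0028,"roll":0},{"jaw":0.045,"dx":0,"dy":0,"dz":0.0028,"roll":0},{"jaw":0.045,"dx":0,"dy":0,"dz":0.0028,"roll":0},{"jaw":0.045,"dx":0,"dy":0,"dz":0.0028,"roll":0}]'; python3 - <<'E'
from h import *
go(.567,.201,.152)
E
```

```text
time_s: 6.97
eef_pos: [0.5655, 0.2026, 0.1516]
tcp_rot: [0.0, 0.193, 0.981, 0.0]
force: [-0.7, -0.0, 0.0]
width: 0.054
grasp_force: 30.0
t 6.97 pos [0.5655 0.2026 0.1516] yang 1.182 w 0.054 F [-0.7 -0.   0. ]
  d [-0.002  -0.0009 -0.0004]
```

```bash
python3 -m creep '[{"jaw":0.056,"dx":0,"dy":0,"dz":0,"roll":0},{"jaw":0.058,"dx":0,"dy":0,"dz":0,"roll":0},{"jaw":0.062,"dx":0,"dy":0,"dz":0,"roll":0},{"jaw":0.075,"dx":0,"dy":0,"dz":0,"roll":0},{"jaw":0.08,"dx":0,"dy":0,"dz":0,"roll":0},{"jaw":0.08,"dx":0,"dy":0,"dz":0,"roll":0},{"jaw":0.08,"dx":0,"dy":0,"dz":-0.01,"roll":0},{"jaw":0.08,"dx":0,"dy":0,"dz":-0.04,"roll":0},{"jaw":0.08,"dx":0,"dy":0,"dz":-0.08,"roll":0},{"jaw":0.08,"dx":0,"dy":0,"dz":-0.11,"roll":0},{"jaw":0.08,"dx":0,"dy":0,"dz":-0.11,"roll":0},{"jaw":0.08,"dx":0,"dy":0,"dz":-0.11,"roll":0}]'; python3 - <<'E'
from h import *
th=np.pi-.5-.044; c=np.array([.567,.201]); t=c+.079*np.array([np.cos(th),np.sin(th)]); print(t, "want yang",th-np.pi/2)
go(t[0],t[1],.26)
s=snap("side","s3.png")
o=cv2.resize(s[200:320,235:355],None,fx=5,fy=5,interpolation=2); cv2.imwrite("pics/c4.png",o)
E
```

```text
time_s: 7.97
eef_pos: [0.566, 0.2027, 0.2643]
tcp_rot: [0.002, 0.193, 0.981, 0.001]
force: [0.1, 0.7, 0.0]
width: 0.0801
grasp_force: 0.0
[0.49940402 0.24188745] want yang 1.0267963267948965
t 7.97 pos [0.566  0.2027 0.2643] yang 1.1821 w 0.0801 F [0.1 0.7 0. ]
  d [0.0765 0.011  0.004 ]
```

View pics/c4.png

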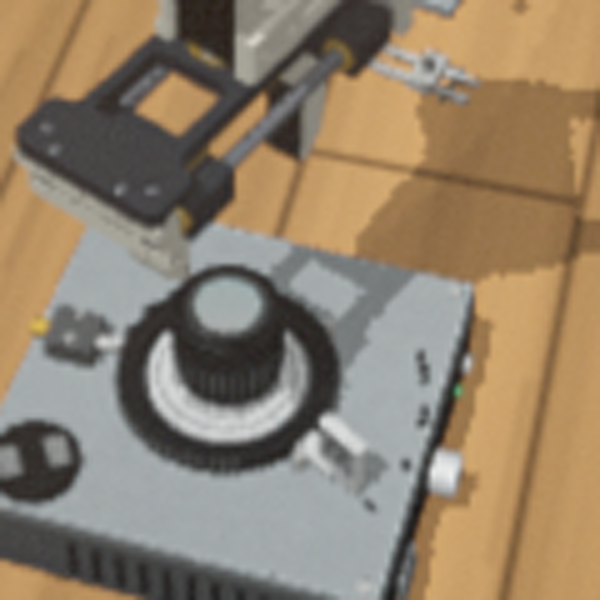

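The lens stands upright on the seat and looks concentric with it: lens spans x 172–286, seat 147–310. The tab's bright top edge runs from about (322,415) to (368,455) in the crop.

```bash
python3 - <<'E'
from h import *
a=np.linspace(0,2*np.pi,180)
P=lambda c,r,z:np.array([(proj("side",[c[0]+r*np.cos(t),c[1]+r*np.sin(t),z])-[235,200]+.5)*5 for t in a])
c=(.567,.201)
for n,r,z in(("seat",.039,.0715),("ring",.055,.074),("rib",.0275,.0715+.016),("8",.026,.0795),("6",.0235,.0775),("glass rim",.026,.1245)):
    q=P(c,r,z); print(n,q.min(0).round(),q.max(0).round())
f=lambda x,y:((x+.5)/5-.5+235,(y+.5)/5-.5+200)
A=onz("side",*f(325,415),.1015);B=onz("side",*f(366,452),.1015); print(A,B)
for q in (A,B,(A+B)/2): d=q[:2]-c; print(np.hypot(*d), np.arctan2(d[1],d[0])-(np.pi-.544))
s=cv2.imread("pics/s3.png"); g=cv2.cvtColor(s,6); print(g[270:300,280]); print(g[276,255:305])
E
```

```text
seat [152. 309.] [311. 438.]
ring [120. 281.] [343. 463.]
rib [175. 307.] [288. 399.]
8 [178. 320.] [284. 406.]
6 [184. 326.] [279. 404.]
glass rim [176. 263.] [285. 350.]
[0.51218089 0.23528137 0.1015    ] [0.48920682 0.25059585 0.1015    ]
0.06465560871625153 -0.01485407388557114
0.09225793797899583 -0.023562230541618767
0.0784560526696729 -0.01997407358976755
[ 48  45  40  44  41  49  49  51  48  43  57 126 176 194 206 194 197 192
 118  54  42  52  58  58  89 143 169 169 170 169]
[172 171 149  93  51  51  49  50  66 122 198 188 204 208 193 160 118  71
  55  51  58  52  67  54  65  49  58  49  55  49  63  49  54  51  60  94
 149 159 140 145 157 107  60  45  42  44  44  67 123 155]
```

```bash
cat >> h.py <<'E'
C=np.array([.567,.201])
def tcp(q,lead):  # TCP xy leading tab centre by 'lead' m along tangent
    th=np.pi-.554+q; return C+.079*np.array([np.cos(th),np.sin(th)])+lead*np.array([-np.sin(th),np.cos(th)]), th+np.pi/2-np.pi
def path(qs,lead,z):
    s=env.read_state();R=Rt();y0=np.arctan2(R[1,1],R[0,1]); print(s["eef_pos"].round(4),round(y0,4))
    for q in qs:
        p,y=tcp(q,lead); y=y0+(y+0-y0+np.pi/2)%np.pi-np.pi/2; print(q,(R.T@(np.array([*p,z])-s["eef_pos"])).round(4),"roll",round(y0-y,3))
E
python3 - <<'E'
from h import *
path([0],.003,.26); 
E
```

```text
[0.5652 0.2025 0.2622] 1.182
0 [0.0762 0.0093 0.0021] roll 0.165
```

```bash
python3 -m creep '[{"jaw":0.06,"dx":0.02,"dy":0.003,"dz":0,"roll":0.05},{"jaw":0.04,"dx":0.05,"dy":0.006,"dz":0,"roll":0.1},{"jaw":0.035,"dx":0.076,"dy":0.0095,"dz":0,"roll":0.165},{"jaw":0.035,"dx":0.076,"dy":0.0095,"dz":0,"roll":0.165},{"jaw":0.035,"dx":0.076,"dy":0.0095,"dz":0,"roll":0.165},{"jaw":0.035,"dx":0.076,"dy":0.0095,"dz":0.03,"roll":0.165},{"jaw":0.035,"dx":0.076,"dy":0.0095,"dz":0.06,"roll":0.165},{"jaw":0.035,"dx":0.076,"dy":0.0095,"dz":0.06,"roll":0.165},{"jaw":0.035,"dx":0.076,"dy":0.0095,"dz":0.06,"roll":0.165},{"jaw":0.035,"dx":0.076,"dy":0.0095,"dz":0.06,"roll":0.165},{"jaw":0.035,"dx":0.076,"dy":0.0095,"dz":0.06,"roll":0.165}]'; python3 - <<'E'
from h import *
path([0],.003,.149)
p=env.read_state()["eef_pos"]
s=snap("side","s4.png")
o=cv2.resize(s[220:320,255:355],None,fx=5,fy=5,interpolation=2); cv2.imwrite("pics/c5.png",o)
E
```

```text
time_s: 8.93
eef_pos: [0.4998, 0.2402, 0.203]
tcp_rot: [0.001, 0.273, 0.962, 0.001]
force: [-0.1, 0.4, -0.3]
width: 0.035
grasp_force: 0.0
[0.4998 0.2402 0.203 ] 1.0168
0 [ 0.0013 -0.001   0.054 ] roll 0.0
```

View pics/c5.png

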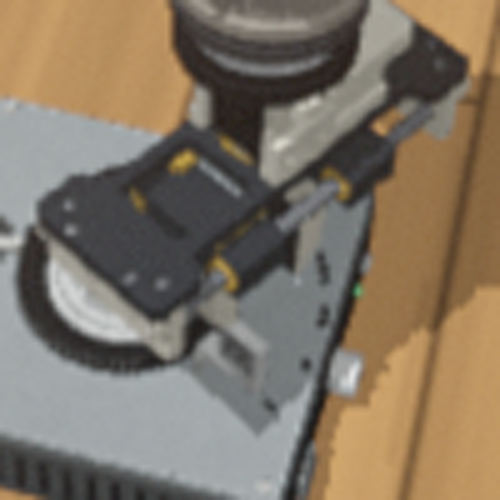

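The near finger, tip around (175,345), and the rear finger straddle the lever's line, with the tab at about (240,345). I'll descend.

```bash
python3 -m creep '[{"jaw":0.035,"dx":0.001,"dy":-0.001,"dz":0.02,"roll":0},{"jaw":0.035,"dx":0.001,"dy":-0.001,"dz":0.035,"roll":0},{"jaw":0.035,"dx":0.001,"dy":-0.001,"dz":0.045,"roll":0},{"jaw":0.035,"dx":0.001,"dy":-0.001,"dz":0.054,"roll":0},{"jaw":0.035,"dx":0.001,"dy":-0.001,"dz":0.054,"roll":0},{"jaw":0.025,"dx":0.001,"dy":-0.001,"dz":0.054,"roll":0},{"jaw":0.018,"dx":0.001,"dy":-0.001,"dz":0.054,"roll":0},{"jaw":0.014,"dx":0.001,"dy":-0.001,"dz":0.054,"roll":0},{"jaw":0.014,"dx":0.001,"dy":-0.001,"dz":0.054,"roll":0},{"jaw":0.014,"dx":0.001,"dy":-0.001,"dz":0.054,"roll":0}]'; python3 - <<'E'
from h import *
s=env.read_state(); print(s["grasp_force"],s["force"],s["width"])
path([0,.1,.2,.3,.4,.45],.003,.149)
E
```

```text
time_s: 9.82
eef_pos: [0.4979, 0.2404, 0.1482]
tcp_rot: [0.001, 0.273, 0.962, 0.001]
force: [0.5, 2.8, -0.1]
width: 0.0146
grasp_force: 1.6
1.6458680480718613 [ 0.52414744  2.84883521 -0.06220751] 0.014615351049905087
[0.4979 0.2404 0.1482] 1.0169
0 [-0.0005 -0.0001 -0.0008] roll 0.0
0.1 [-0.0012 -0.008  -0.0008] roll -0.1
0.2 [-0.0027 -0.0157 -0.0008] roll -0.2
0.3 [-0.0049 -0.0233 -0.0009] roll -0.3
0.4 [-0.0079 -0.0306 -0.0009] roll -0.4
0.45 [-0.0097 -0.0342 -0.0009] roll -0.45
```

Contact came exactly where predicted (about 2.8 N reaction). Next I'll push halfway.

```bash
python3 -m creep '[{"jaw":0.014,"dx":-0.0005,"dy":-0.004,"dz":0,"roll":-0.05},{"jaw":0.014,"dx":-0.0012,"dy":-0.008,"dz":0,"roll":-0.1},{"jaw":0.014,"dx":-0.0019,"dy":-0.012,"dz":0,"roll":-0.15},{"jaw":0.014,"dx":-0.0027,"dy":-0.0157,"dz":0,"roll":-0.2},{"jaw":0.014,"dx":-0.0038,"dy":-0.0195,"dz":0,"roll":-0.25},{"jaw":0.014,"dx":-0.0049,"dy":-0.0233,"dz":0,"roll":-0.3},{"jaw":0.014,"dx":-0.0064,"dy":-0.027,"dz":0,"roll":-0.35},{"jaw":0.014,"dx":-0.0079,"dy":-0.0306,"dz":0,"roll":-0.4},{"jaw":0.014,"dx":-0.0097,"dy":-0.0342,"dz":0,"roll":-0.45},{"jaw":0.014,"dx":-0.0097,"dy":-0.0342,"dz":0,"roll":-0.45},{"jaw":0.014,"dx":-0.0097,"dy":-0.0342,"dz":0,"roll":-0.45}]'; python3 - <<'E'
from h import *
s=env.read_state(); print(s["grasp_force"],s["force"],s["width"])
path([.45,.5,.55,.6,.65,.7,.75,.8,.85,.9],.003,.148)
E
```

```text
time_s: 10.73
eef_pos: [0.4879, 0.2061, 0.1481]
tcp_rot: [0.001, 0.053, 0.999, 0.001]
force: [0.9, 3.7, 2.7]
width: 0.0139
grasp_force: 1.7
1.7108934000134468 [0.88535492 3.72076826 2.67040324] 0.013898065093487226
[0.4879 0.2061 0.1481] 1.4654
0.45 [-0.0002  0.0002  0.0001] roll -0.001
0.5 [-0.0005 -0.0038  0.0001] roll -0.051
0.55 [-0.0009 -0.0077  0.0001] roll -0.101
0.6 [-0.0016 -0.0116  0.0001] roll -0.151
0.65 [-0.0024 -0.0155  0.    ] roll -0.201
0.7 [-0.0034 -0.0193  0.    ] roll -0.251
0.75 [-0.0047 -0.023   0.    ] roll -0.301
0.8 [-0.0061 -0.0267  0.    ] roll -0.351
0.85 [-0.0077 -0.0303  0.    ] roll -0.401
0.9 [-0.0094 -0.0339  0.    ] roll -0.451
```

```bash
python3 -m creep '[{"jaw":0.014,"dx":-0.0005,"dy":-0.004,"dz":0,"roll":-0.05},{"jaw":0.014,"dx":-0.0009,"dy":-0.0079,"dz":0,"roll":-0.1},{"jaw":0.014,"dx":-0.0016,"dy":-0.0117,"dz":0,"roll":-0.15},{"jaw":0.014,"dx":-0.0024,"dy":-0.0156,"dz":0,"roll":-0.2},{"jaw":0.014,"dx":-0.0034,"dy":-0.0194,"dz":0,"roll":-0.25},{"jaw":0.014,"dx":-0.0047,"dy":-0.0231,"dz":0,"roll":-0.3},{"jaw":0.014,"dx":-0.0061,"dy":-0.0268,"dz":0,"roll":-0.35}]';  python3 -c "
from h import *
s=env.read_state(); print(s['grasp_force'],s['force'])"
python3 -m creep '[{"jaw":0.014,"dx":-0.0012,"dy":-0.0036,"dz":0,"roll":-0.05},{"jaw":0.014,"dx":-0.0025,"dy":-0.0072,"dz":0,"roll":-0.1},{"jaw":0.014,"dx":-0.0025,"dy":-0.0072,"dz":0,"roll":-0.1},{"jaw":0.014,"dx":-0.0025,"dy":-0.0072,"dz":0,"roll":-0.1},{"jaw":0.014,"dx":-0.0025,"dy":-0.0072,"dz":0,"roll":-0.1},{"jaw":0.014,"dx":-0.0025,"dy":-0.0072,"dz":0,"roll":-0.1}]'; python3 - <<'E'
from h import *
s=env.read_state(); print(s["grasp_force"],s["force"],s["width"])
path([.9],.003,.148)
s=snap("side","s5.png");t=snap("top","t5.png")
o=np.zeros((500,800,3),np.uint8); o[:,:450]=cv2.resize(s[220:320,255:345],None,fx=5,fy=5,interpolation=2); o[:,450:]=cv2.resize(t[180:280,177:247],None,fx=5,fy=5,interpolation=2); cv2.imwrite("pics/c6.png",o)
E
```

```text
time_s: 11.32
eef_pos: [0.4909, 0.1791, 0.1479]
tcp_rot: [0.0, -0.123, 0.992, 0.001]
force: [-0.4, 5.4, 3.5]
width: 0.0138
grasp_force: 2.5
2.4972228705883026 [-0.43649146  5.40112909  3.47612849]
time_s: 11.82
eef_pos: [0.494, 0.1725, 0.1473]
tcp_rot: [-0.001, -0.171, 0.985, 0.0]
force: [-2.5, 4.5, 2.6]
width: 0.0141
grasp_force: 2.4
2.4228648841381073 [-2.53863955  4.46592675  2.55710637] 0.014081981924910348
[0.494  0.1725 0.1473] 1.9142
0.9 [ 0.0007 -0.0009 -0.0007] roll -0.003
```

View pics/c6.png

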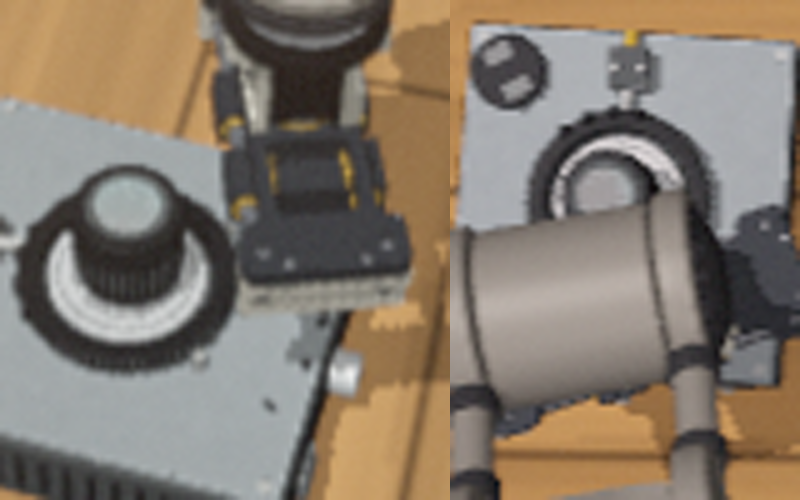

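The lens still stands centred on the seat. The kinematics, calibrated by the contact at rest, put the lever at about 0.89 rad, with a push of about 5 N. I'll nudge it 1 mm, settle and hand in.

```bash
python3 -m creep '[{"jaw":0.014,"dx":0.0005,"dy":-0.001,"dz":0,"roll":0},{"jaw":0.014,"dx":0.0005,"dy":-0.001,"dz":0,"roll":0},{"jaw":0.014,"dx":0.0005,"dy":-0.001,"dz":0,"roll":0},{"jaw":0.014,"dx":0.0005,"dy":-0.001,"dz":0,"roll":0},{"jaw":0.014,"dx":0.0005,"dy":-0.001,"dz":0,"roll":0},{"jaw":0.014,"dx":0.0005,"dy":-0.001,"dz":0,"roll":0}]'; python3 - <<'E'
from h import *
path([.9],.003,.148)
E
```

```text
time_s: 12.42
eef_pos: [0.4943, 0.1713, 0.1474]
tcp_rot: [-0.001, -0.171, 0.985, 0.0]
force: [-2.9, 5.1, 2.3]
width: 0.0143
grasp_force: 2.6
[0.4943 0.1713 0.1474] 1.9151
0.9 [ 0.0006  0.0003 -0.0006] roll -0.002
```

```bash
python3 -c "
from workcell import order
print(order.sign_off())"
```

```text
the job is handed in; nothing more can be done
None
```

I handed the job in at 12.4 s of the 48 s allowed: the lens stands upright and centred to about 1 mm on the seat, and the gripper is holding the lever at about 0.90 rad (third click), an angle worked out from the arm's position and push force because the lever was hidden from both cameras.

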